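Put the oilstone away in its box

ROBOT

A 7-joint arm with a two-finger parallel gripper is mounted at the origin on the work surface. World frame = base frame: x ahead of the robot, y to its left, z up, the work surface at z = 0. Lengths are in m, angles in rad, forces in N, time in s.
With the tool pointing down it reaches from about 0.425 to 0.875 m from the base axis. Payload 8.4 kg.
Tool frame: the origin (TCP) lies at the very end of the fingers, on their centre line; the grasp point (between the pads) lies 19 mm behind it; z points along the fingers, y is the line along which they close (so a half turn about z gives the same grasp; the last joint's range is limited). The gripper opens to 87 mm and grips with 3 to 60 N. Pads are 19 mm wide; open, the fingers measure 117 mm over their backs; the gripper's body (75 mm by 190 mm) begins 51 mm behind the grasp point.
Start: joints at [-1.414, 0.333, 0.04, 1.465, -0.013, 1.343, -0.059], TCP at [0.164, 0.629, 0.223] pointing down, gripper open.
Joint ranges: [-2.58, 2.58], [-0.38, 2.09], [-1.3, 1.39], [0.25, 2.4], [-1.5, 4.64], [0.08, 2.09], [-2.65, 2.65]. Speed limits (rad/s): [2.22, 2.22, 2.79, 2.79, 3.14, 3.14, 3.14].

INTERFACE

Orientations are given as a unit quaternion [w, x, y, z].
In Python, from workcell import env gives the robot as it stands. The module is installed in compiled form; this text tells all that it offers.
- The arm moves only by the tool play_rows, never from a script. Its argument "rows" is a list that holds one entry, the list of rows, each a list of 4 numbers: the shift along the tool's x, y, z in m, then the turn about the tool's z in rad. In form: [[[x, y, z, turn], ...]]. A call has 1 to 20 rows; each row is the pose to reach, as a shift and turn from the pose commanded when the call began, along the tool's axes at that moment; what a row does not reach only later rows make up. A row lasts 1/8 s, in which the tool goes at most 62.5 mm and 10.7 degrees, less where a joint would pass 70% of its speed; a pose out of reach is approached as far as the arm can. A call with a gripper value outside its range is refused whole. "fingers" is the finger opening in m, from 0 to 0.087, set as the call begins (left out, the last holds). The fingers move at their own pace and stop on an object; "newtons" is the grip in N (left out, the last holds). Time passes only in rows, so rows that repeat a pose let the fingers close. It gives the time, the measured TCP pose, the force, the opening and the grip force at its end, in the units of the state.
- env.read_state(): the state, without advancing time (a new reading comes with each control period).
- env.read_camera(name): name is "scene" or "top"; returns the picture (480x640x3 uint8, blue, green, red); there is no depth.
- env.camera_model(name): a dict with "fx", "fy", "cx", "cy" (pixels), "rvec" (rotation vector, rad) and "tvec" (3), from world to camera coordinates, as OpenCV has them. Camera axes: x right, y down, z forward; pixel columns grow to the right and rows downward; lengths in m; the calibration is good to about 2 mm. A picture is of the moment at which its call begins. camera_model takes no time and is no camera call.
- env.close_job(): hands the job in; it is judged then, once.
Trained networks look in the newest picture that a camera, given by its name, has taken for a name from the list of things; names that differ only in an ending like _2 or _b are one class to them, and where a whole thing is asked for, a point or a joint stands for the part that bears it (a point fixed in the world has none). Each returns a list of dicts, best first, with "score" (0 to 1); they miss things now and then, are a little off and sometimes report something else, mostly with a low value. They report only what shows in the picture. A call takes as long as a camera call. They do not tell look-alikes from the thing itself.
- env.search_frame(camera, name): "extent" ([left, top, right, bottom] in pixels, round what is visible of it).
- env.spot_point(camera, name): "location" ([column, row] in pixels: a listed point, or the origin of a listed thing).
The state is a dict: "clock": time; "joint_positions": joint angles; "dq": joint speeds; "effort": joint torques, N m; "tcp_pos": TCP position; "tcp_rot": TCP orientation; "contact_force": force on the tool from outside, world axes, zero at the start; "ft_torque": the same for the moment, N m; "finger_gap": finger opening in m; "grip_force": force on a finger pad.
Only numpy, scipy, OpenCV 4.12 (cv2) and the standard library are available. Lean on these libraries where they do the work, as an engineer would, in place of code of your own. Each camera call takes 0.05 s, during which the arm holds its last target. There are 200 camera calls.

TASK

Put the sharpening stone away against the wood dust: lay it, gently and without pressing hard, in the box base that stands on the sharpening board, feeling for the shallow recess until the stone drops in and lies fully home, and then put the lid on over it, down flat on the base. Let go of both and leave the other things on the bench where they are.

Things in the scene. Friction and masses are not known exactly. Their poses are not given: they have to be found in the camera images.
- board: Sharpening board fixed on the table: plywood 150 (x) x 260 (y) x 18 mm. Origin: centre of its underside; x away from the robot, y left, z up. A cleat along its far edge (near face at x = +53 mm, top 32 mm above the table) stops the brown wooden box base: 70 (x) x 190 (y) x 25 mm, square and tight against the cleat, on grippy rubber feet: it holds against more than 25 N sideways.
- base_line (a point): Point of the board's frame on the box base's long centre line, level with its flat top, 43 mm above the table. Axes as the board. The base is not measured: its middle, and so the recess's, lies anywhere from 15 mm to the right (-y) to 15 mm to the left (+y) of this point, exactly on this line, parallel to the board's y. Which, must be seen or felt: the stone drops 7 mm where the recess is.
- recess_floor (a point): Point 7 mm below base_line, at the height of the recess floor, 36 mm above the table (same unmeasured shift along y). The recess in the middle of the base's top is 48 (x) x 153 (y) mm, 7 mm deep; around it flat wood 11 mm wide along the sides and 18.5 mm at the ends.
- stone: Two-tone grey and brown oilstone, 150 (own x) x 45 (own y) x 25 mm, edges rounded 2 mm, about 0.42 kg, brittle. Origin: centre of its underside. It lies flat on the table on one side of the board. It fits the recess either way round with 1.5 mm play on each side, long axis along the board's y; home, it stands 18 mm proud of the base: grip it 9 mm or more above its underside.
- lid: Brown wooden lid with a small brass plate on top, 167 (own x) x 62 (own y) x 28 mm high, about 0.18 kg. Origin: centre of its underside. Hollow below: 155 x 50 mm, 20 mm deep. It lies open side down on the table on the other side of the board. It goes over the seated stone (2.5 mm play on each side), either way round; home, its lower edge rests on the base's top, 43 mm above the table.
- knife: Bystander: carving knife with black handle, 200 mm, lying beyond the board.
- oil_can: Bystander: green oil can, 56 mm wide, 115 mm high, beyond the board. Origin: centre of its underside.
- slip_stone: Bystander: small white slip stone, 75 x 43 x 6 mm, beyond the board. Not the stone to put away.
- flat_file: Bystander: flat file with pale wooden handle, about 250 mm, lying beyond the board on the right.
There are look-alikes about, which are no part of the job. What is shaped like the lid but green or turquoise is not meant.

How it is judged:
On the way:
1. the stone lies home in the recess of the box base: flat, its underside at most 2 mm above the recess floor (z of stone in the frame of board between 0.033 and 0.038 m and angle between stone's own z axis and vertical below 0.035 rad and x of stone in the frame of board between 0.013 and 0.023 m and y of stone in the frame of board between -0.02 and 0.02 m), for 0.2 s.
At the end, for the whole second after the job is handed in: The stone lies flat in the recess of the box base (underside within 2 mm of the recess floor), the lid sits over it flat on the base (lower edge within 2.5 mm of the base's top, within 6 mm of centred on the stone), both at rest and released (all of step 1 and z of lid in the frame of board between 0.04 and 0.0455 m and angle between lid's own z axis and vertical below 0.035 rad and horizontal distance between lid and stone below 0.006 m and linear speed of each of lid, stone below 0.01 m/s); the robot touches nothing.
It fails at once if the stone is pressed or dropped hard (over 40 N) on the box base or board (contact force between stone and board above 40 N).
It fails at once if the lid is pressed or dropped hard (over 40 N) on the stone or base (contact force between lid and stone above 40 N or contact force between lid and board above 40 N).
It fails at once if a bystander is pushed more than 20 mm (distance of any of knife, oil_can, slip_stone, flat_file from where it was at the start of the episode above 0.02 m).
It also fails if it takes over 72 s, if anything falls off the work surface, if the arm or the gripper's body presses on something with over 40 N, if the wrist force passes 120 N, or if a joint passes its speed limit or range.

## Working session

There is one attempt and no reset: what is moved stays moved. The work goes in short steps, Python scripts to look and compute and a tool call to move; the robot and the scene stay as the last step left them, time stands still between calls to the robot, and variables do not carry over. Pictures are saved under pics/ and viewed, at most 10 in all, crops included, and the job is handed in when it is done.

Besides the shell and the picture viewer there is one more tool, called after ">>>" by a JSON object that holds its "name" and its "arguments", one argument or row to a line. play_rows: Moves the arm, as the interface text tells. Its arguments: {"type":"object","properties":{"rows":{"type":"array"},"fingers":{"type":"number"},"newtons":{"type":"number"}},"required":["rows"]}

```bash
mkdir -p pics; cat > h.py <<'E'
import numpy as np, cv2
from workcell import env
def cam(n):
    m=env.camera_model(n);K=np.array([[m['fx'],0,m['cx']],[0,m['fy'],m['cy']],[0,0,1.]])
    return K,np.array(m['rvec'],float).ravel(),np.array(m['tvec'],float).ravel()
def ray(n,px,z):
    K,r,t=cam(n);R=cv2.Rodrigues(r)[0];c=-R.T@t
    d=R.T@np.linalg.inv(K)@np.array([px[0],px[1],1.]);return c+d*(z-c[2])/d[2]
def proj(n,P):
    K,r,t=cam(n);return cv2.projectPoints(np.array(P,float).reshape(-1,1,3),r,t,K,None)[0].reshape(-1,2)
E
python3 - <<'E'
from h import *
for n in("top","scene"):
    im=env.read_camera(n);cv2.imwrite(f"pics/{n}0.png",im)
    print(n,cam(n)[0][0,0],ray(n,(320,240),0))
    K,r,t=cam(n);print(-cv2.Rodrigues(r)[0].T@t)
for o,z in(("stone",.025),("lid",.028),("board",.018),("base_line",.043),("oil_can",0),("knife",0)):
    for n in("top",):
        b=env.search_frame(n,o)[:2];p=env.spot_point(n,o)[:2]
        print(o,[(np.round(x["extent"]),round(x["score"],2)) for x in b],[(np.round(x["location"]),round(x["score"],2),ray(n,x["location"],z if o=='base_line' else 0).round(3)) for x in p])
s=env.read_state();print(s["clock"],s["tcp_pos"],s["tcp_rot"],s["finger_gap"])
E
```

```text
top 446.77808929452374 [0.50278901 0.03865431 0.        ]
[0.39172515 0.03686401 1.23779455]
scene 534.2368312727847 [0.43275037 0.04409979 0.        ]
[1.33796138 0.51517593 1.13466763]
stone [(array([440., 233., 467., 294.]), 0.57), (array([283., 125., 305., 151.]), 0.31)] [(array([454., 264.]), 0.6, array([ 0.445, -0.333,  0.   ]))]
lid [(array([191., 229., 241., 297.]), 0.97), (array([137., 324., 207., 354.]), 0.88)] [(array([172., 336.]), 0.83, array([0.231, 0.438, 0.   ])), (array([215., 259.]), 0.68, array([0.443, 0.328, 0.   ]))]
board [(array([287., 195., 385., 261.]), 0.75)] [(array([335., 229.]), 0.86, array([ 0.534, -0.002,  0.   ])), (array([294., 143.]), 0.71, array([0.777, 0.119, 0.   ]))]
base_line [(array([283., 195., 385., 262.]), 0.96)] [(array([335., 221.]), 0.72, array([ 0.552, -0.002,  0.043]))]
oil_can [(array([286., 128., 306., 151.]), 0.61)] [(array([295., 144.]), 0.72, array([0.775, 0.116, 0.   ]))]
knife [(array([333., 136., 403., 160.]), 0.56)] [(array([367., 148.]), 0.8, array([ 0.768, -0.09 ,  0.   ]))]
0.7 [0.16450092 0.6288384  0.22258738] [3.84268629e-06 1.27556074e-01 9.91831360e-01 2.93044096e-05] 0.08716723782845044
```

View pics/top0.png

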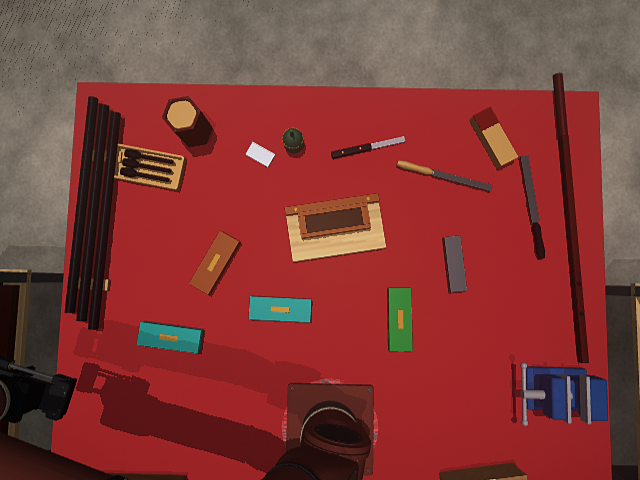

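View pics/scene0.png

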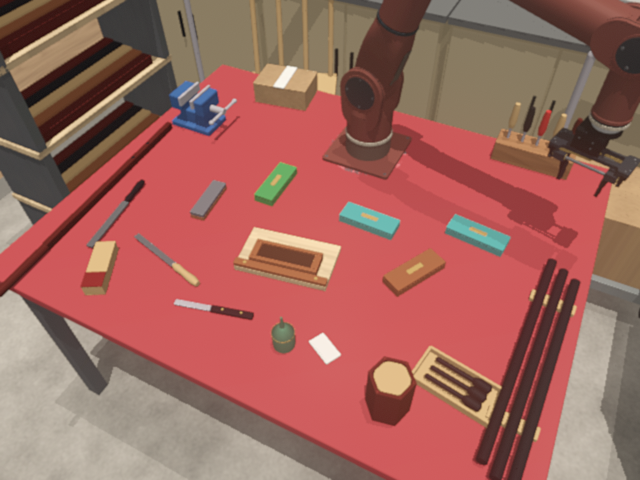

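The top view shows the grey stone at about (455,264), the brown lid at (215,263) and the board at (335,228), with the dark recess at (336,221). The green and turquoise lids are look-alikes. The scene view shows the same, with the stone at (208,199) and the lid at (414,271).

```bash
python3 - <<'E'
from h import *
T=cv2.imread("pics/top0.png");S=cv2.imread("pics/scene0.png")
for n,im,pts in(("top",T,dict(stone=(454,264),stone2=(462,285),lid=(222,250),lids=(200,292),ply=(330,248),base=(300,222),rec=(336,221),rec2=(336,212),cleat=(336,201),red=(420,240),shad=(239,262))),("sc",S,dict(stone=(208,196),stoneside=(208,212),lid=(400,275),lidside=(400,288),red=(350,290),ply=(295,238),rec=(287,258)))):
    h=cv2.cvtColor(im,cv2.COLOR_BGR2HSV)
    for k,(u,v) in pts.items(): print(n,k,h[v,u])
a=cv2.resize(T[185:305,275:395],(480,480),interpolation=cv2.INTER_CUBIC);b=cv2.resize(S[220:300,225:345],(720,480),interpolation=cv2.INTER_CUBIC)
cv2.imwrite("pics/c1.png",cv2.resize(np.hstack([T[190:270,280:395]]),(800,556),interpolation=cv2.INTER_CUBIC))
E
```

```text
top stone [174  37  97]
top stone2 [174  41  94]
top lid [  9 180 157]
top lids [179 195 167]
top ply [ 18 108 220]
top base [  9 177 160]
top rec [  9 143  82]
top rec2 [  8 140  71]
top cleat [ 10 177 157]
top red [  0 190 165]
top shad [  0 192 166]
sc stone [177  20 141]
sc stoneside [  9 146 117]
sc lid [ 11 148 184]
sc lidside [ 10 148 183]
sc red [  0 140 209]
sc ply [ 19  68 247]
sc rec [  9 141 112]
```

View pics/c1.png

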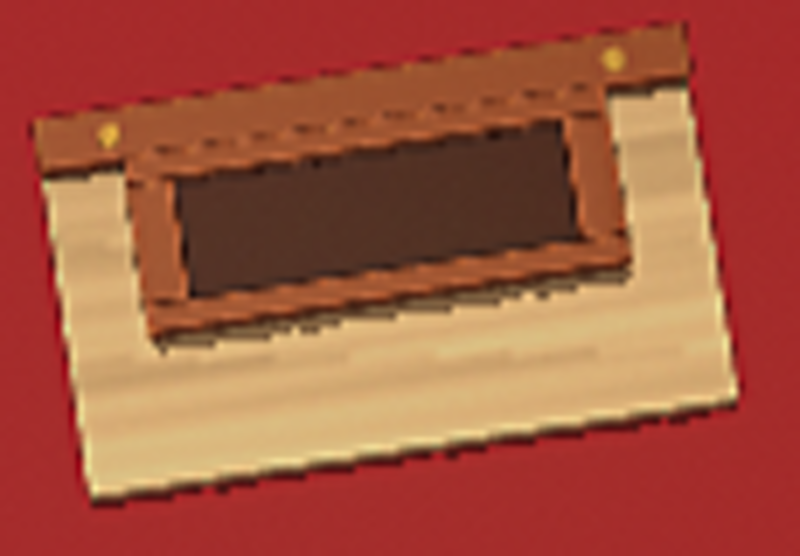

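```bash
cat >> h.py <<'E'
from scipy.optimize import minimize
from scipy.ndimage import label
def box(x0,x1,y0,y1,z0,z1): return np.array([[x,y,z] for x in(x0,x1) for y in(y0,y1) for z in(z0,z1)])
SS=4
def render(n,parts,p,roi):
    l,t,r,b=roi;m=np.zeros(((b-t)*SS,(r-l)*SS),np.uint8);c,s=np.cos(p[2]),np.sin(p[2])
    for B in parts:
        W=np.c_[B[:,0]*c-B[:,1]*s+p[0],B[:,0]*s+B[:,1]*c+p[1],B[:,2]]
        q=(proj(n,W)+.5-[l,t])*SS-.5
        cv2.fillConvexPoly(m,cv2.convexHull((q*16).round().astype(np.int32)),255,shift=4)
    return cv2.resize(m,None,fx=1/SS,fy=1/SS,interpolation=cv2.INTER_AREA)/255.
def fit(obs,parts,p0):
    # obs: list of (cam, mask(full, 0/1))
    O=[]
    for n,m in obs:
        v,u=np.nonzero(m);roi=(u.min()-12,v.min()-12,u.max()+13,v.max()+13);O.append((n,roi,m[roi[1]:roi[3],roi[0]:roi[2]].astype(float)))
    f=lambda q:sum(((render(n,parts,q*[.01,.01,.1],roi)-m)**2).sum() for n,roi,m in O)
    q=np.array(p0)/[.01,.01,.1]
    for d in(1.,.3):
        res=minimize(f,q,method='Nelder-Mead',options=dict(initial_simplex=q+d*np.r_[np.zeros((1,3)),np.eye(3)],xatol=1e-3,fatol=1e-3));q=res.x
    return q*[.01,.01,.1],res.fun,[o[2].sum() for o in O]
def comp(m,pt):
    L,_=label(cv2.morphologyEx(m.astype(np.uint8),cv2.MORPH_OPEN,np.ones((2,2))));return L==L[pt[1],pt[0]]
E
python3 - <<'E'
from h import *
I={n:cv2.imread(f"pics/{n}0.png") for n in("top","scene")}
H={n:cv2.cvtColor(I[n],cv2.COLOR_BGR2HSV).astype(int) for n in I}
nonred=lambda n:(((H[n][...,0]>4)&(H[n][...,0]<170))|(H[n][...,1]<110 if n=="top" else H[n][...,1]<80))
P={"stone":((454,264),(208,196)),"lid":((222,250),(400,275)),"board":((330,248),(295,238))}
parts={"stone":[box(-.075,.075,-.0225,.0225,0,.025)],"lid":[box(-.0835,.0835,-.031,.031,0,.028)],
"board":[box(-.075,.075,-.13,.13,0,.018),box(.053,.075,-.13,.13,0,.032)]}
p0={"stone":(.445,-.333,.1),"lid":(.443,.328,-.5),"board":(.534,0,.13)}
for k in P:
    M={n:comp(nonred(n),P[k][i]) for i,n in enumerate(I)}
    if k=="board": parts[k].append(box(-.017,.053,-.095,.095,.018,.043))
    for ns in(["top"],["scene"],["top","scene"]):
        best=min((fit([(n,M[n]) for n in ns],parts[k],(p0[k][0],p0[k][1],a)) for a in ((p0[k][2],) if k=="board" else (p0[k][2],p0[k][2]+1.57,p0[k][2]-.8))),key=lambda r:r[1])
        print(k,ns,best[0].round(4),round(best[1],1),best[2])
for n,pt in(("top",(336,221)),("scene",(287,258))):
    m=comp((H[n][...,2]<(100 if n=="top" else 135))&(H[n][...,0]>4)&(H[n][...,0]<20),pt)
    r=fit([(n,m)],[box(-.024,.024,-.0765,.0765,.043,.0431)],(.552,-.002,.14));print("recess",n,r[0].round(4),round(r[1],1),r[2])
E
```

```text
stone ['top'] [ 0.4422 -0.3311  0.1164] 110.1 [np.float64(954.0)]
stone ['scene'] [ 0.4453 -0.3258  0.1381] 59.8 [np.float64(689.0)]
stone ['top', 'scene'] [ 0.4425 -0.3301  0.1158] 224.1 [np.float64(954.0), np.float64(689.0)]
lid ['top'] [0.4318 0.3234 2.6424] 27.7 [np.float64(1499.0)]Traceback (most recent call last):
  File "<stdin>", line 13, in <module>
  File "<stdin>", line 13, in <genexpr>
  File "h.py", line 30, in fit
    res=minimize(f,q,method='Nelder-Mead',options=dict(initial_simplex=q+d*np.r_[np.zeros((1,3)),np.eye(3)],xatol=1e-3,fatol=1e-3));q=res.x
    res = _minimize_neldermead(fun, x0, args, callback, bounds=bounds,
                               **options)
    fxr = func(xr)
    fx = function(np.copy(x), *(wrapper_args + args))
  File "h.py", line 27, in <lambda>
    f=lambda q:sum(((render(n,parts,q*[.01,.01,.1],roi)-m)**2).sum() for n,roi,m in O)
               ~~~^^^^^^^^^^^^^^^^^^^^^^^^^^^^^^^^^^^^^^^^^^^^^^^^^^^^^^^^^^^^^^^^^^^^
  File "h.py", line 27, in <genexpr>
    f=lambda q:sum(((render(n,parts,q*[.01,.01,.1],roi)-m)**2).sum() for n,roi,m in O)
                     ~~~~~~^^^^^^^^^^^^^^^^^^^^^^^^^^^^
  File "h.py", line 19, in render
    q=(proj(n,W)+.5-[l,t])*SS-.5
       ~~~~^^^^^
  File "h.py", line 10, in proj
    K,r,t=cam(n);return cv2.projectPoints(np.array(P,float).reshape(-1,1,3),r,t,K,None)[0].reshape(-1,2)
          ~~~^^^
  File "h.py", line 4, in cam
    m=env.camera_model(n);K=np.array([[m['fx'],0,m['cx']],[0,m['fy'],m['cy']],[0,0,1.]])
ValueError: time passes only in moves, steps and waits
```

```bash
sed -i 's/^def cam(n):/import functools\n@functools.lru_cache\ndef cam(n):/' h.py
cat > m.py <<'E'
from h import *
I={n:cv2.imread(f"pics/{n}0.png") for n in("top","scene")}
H={n:cv2.cvtColor(I[n],cv2.COLOR_BGR2HSV).astype(int) for n in I}
nonred=lambda n:(((H[n][...,0]>4)&(H[n][...,0]<170))|(H[n][...,1]<110 if n=="top" else H[n][...,1]<80))
P={"stone":((454,264),(208,196)),"lid":((222,250),(400,275)),"board":((330,248),(295,238))}
parts={"stone":[box(-.075,.075,-.0225,.0225,0,.025)],"lid":[box(-.0835,.0835,-.031,.031,0,.028)],
"board":[box(-.075,.075,-.13,.13,0,.018),box(.053,.075,-.13,.13,0,.032),box(-.017,.053,-.095,.095,.018,.043)]}
p0={"stone":(.445,-.333,.12),"lid":(.432,.323,2.64),"board":(.534,0,.13)}
for k in P:
    M={n:comp(nonred(n),P[k][i]) for i,n in enumerate(I)}
    for ns in(["top"],["scene"],["top","scene"]):
        best=fit([(n,M[n]) for n in ns],parts[k],p0[k])
        print(k,ns,best[0].round(4),round(best[1],1),best[2])
    if k=="stone":
        m=M["top"][225:302:3,430:476]; print("\n".join("".join(".#"[int(x)] for x in r) for r in m)); print(H["top"][264,436:474].tolist())
for n,pt in(("top",(336,221)),("scene",(287,258))):
    m=comp((H[n][...,2]<(100 if n=="top" else 135))&(H[n][...,0]>4)&(H[n][...,0]<20),pt)
    r=fit([(n,m)],[box(-.024,.024,-.0765,.0765,.043,.0431)],(.552,-.002,.14));print("recess",n,r[0].round(4),round(r[1],1),r[2])
E
python3 m.py
```

```text
stone ['top'] [ 0.4423 -0.3312  0.1164] 109.9 [np.float64(954.0)]
stone ['scene'] [ 0.4447 -0.3271  0.1376] 63.0 [np.float64(689.0)]
stone ['top', 'scene'] [ 0.443  -0.3301  0.1212] 224.9 [np.float64(954.0), np.float64(689.0)]
..............................................
..............................................
..............................................
..............................................
.......................########...............
.............###################..............
................################..............
................#################.............
..............###################.............
.................################.............
.................#################............
...............###################............
..................################............
..................#################...........
................##.################...........
...................#################..........
.................###################..........
.................##.################..........
....................#######
[... 795 characters left out ...]
67], [0, 194, 163], [0, 195, 162], [0, 194, 163], [179, 196, 163], [0, 194, 162], [0, 194, 163], [0, 194, 162], [179, 196, 163]]
lid ['top'] [0.432  0.3231 2.6462] 29.7 [np.float64(1499.0)]
lid ['scene'] [0.4354 0.3288 2.6599] 53.2 [np.float64(1471.0)]
lid ['top', 'scene'] [0.4325 0.3246 2.6401] 242.9 [np.float64(1499.0), np.float64(1471.0)]
board ['top'] [ 0.5337 -0.0044  0.1718] 37.3 [np.float64(5256.0)]
board ['scene'] [0.5377 0.0006 0.1745] 31.4 [np.float64(4471.0)]
board ['top', 'scene'] [ 0.5346 -0.0026  0.1687] 317.8 [np.float64(5256.0), np.float64(4471.0)]
recess top [5.523e-01 3.000e-04 1.721e-01] 14.4 [np.float64(1021.0)]
recess scene [0.5568 0.0054 0.1741] 76.0 [np.float64(694.0)]
```

```bash
sed -i 's/^nonred=.*/nonred=lambda n:(((H[n][...,0]>4)\&(H[n][...,0]<170))|(H[n][...,1]<110 if n=="top" else H[n][...,1]<80))|((H[n][...,2]<72)\&(n=="top"))/; s/^P={.*/P={"stone":((454,264),(208,196))}/; s/    if k=="stone":/    if 0:/' m.py; sed -i '/^for n,pt in/,$d' m.py; python3 m.py
cat >> h.py <<'E'
def go(x,y,z,yaw):  # yaw of tool y axis, rad; prints shift in tool axes, turn
    s=env.read_state();w,a,b,c=s["tcp_rot"]
    from scipy.spatial.transform import Rotation as Ro
    R=Ro.from_quat([a,b,c,w]).as_matrix();d=R.T@(np.array([x,y,z])-s["tcp_pos"])
    y0=np.arctan2(R[1,1],R[0,1]);t=-(yaw-y0);print("at",np.round(s["tcp_pos"],4),"yaw",round(y0,4),"go",d.round(4),"turn",round((t+np.pi)%(2*np.pi)-np.pi,4),"gap",s["finger_gap"].__round__(4),"F",np.round(s["contact_force"],1),"q7",round(s["joint_positions"][6],2),"t",s["clock"])
E
python3 -c "
from h import *
go(.554,.003,.13,.173)
go(.45,.35,.2,.173)"
```

```text
stone ['top'] [ 0.4423 -0.3311  0.1161] 36.5 [np.float64(1028.0)]
stone ['scene'] [ 0.4447 -0.3271  0.1376] 63.0 [np.float64(689.0)]
stone ['top', 'scene'] [ 0.4429 -0.33    0.124 ] 151.3 [np.float64(1028.0), np.float64(689.0)]
at [0.1645 0.6288 0.2226] yaw 1.315 go [-0.5352 -0.5069  0.0926] turn 1.142 gap 0.0872 F [ 0.6  0.5 -0.1] q7 -0.06 t 0.7
at [0.1645 0.6288 0.2226] yaw 1.315 go [-0.3468 -0.1975  0.0226] turn 1.142 gap 0.0872 F [ 0.6  0.5 -0.1] q7 -0.06 t 0.7
```

>>> {"name": "play_rows", "arguments": {
  "rows": [
    [[-0.268, -0.253, 0.02, 0.57], [-0.268, -0.253, 0.02, 0.57], [-0.268, -0.253, 0.02, 0.57], [-0.268, -0.253, 0.02, 0.57], [-0.268, -0.253, 0.02, 0.57], [-0.4, -0.38, 0.04, 0.9], [-0.535, -0.507, 0.09, 1.142], [-0.535, -0.507, 0.09, 1.142], [-0.535, -0.507, 0.09, 1.142], [-0.535, -0.507, 0.09, 1.142], [-0.535, -0.507, 0.09, 1.142], [-0.535, -0.507, 0.09, 1.142], [-0.535, -0.507, 0.09, 1.142], [-0.535, -0.507, 0.09, 1.142], [-0.535, -0.507, 0.09, 1.142], [-0.535, -0.507, 0.09, 1.142]]
  ],
  "fingers": 0.087,
  "newtons": 5
}}

```text
clock: 2.7
tcp_pos: [0.5536, 0.0043, 0.1329]
tcp_rot: [-0.0, 0.643, 0.766, 0.0]
contact_force: [-0.5, -0.1, 1.0]
finger_gap: 0.087
grip_force: 0.0
```

```bash
python3 -c "
from h import *
go(.554,.003,.0345,.173)
go(.554,.003,.12,.173)
cv2.imwrite('pics/t1.png',env.read_camera('top'));cv2.imwrite('pics/s1.png',env.read_camera('scene')[180:340,180:390])"
```

```text
at [0.5536 0.0043 0.1329] yaw 0.175 go [-0.0014  0.0001  0.0984] turn 0.002 gap 0.087 F [-0.5 -0.1  1. ] q7 0.24 t 2.7
at [0.5536 0.0043 0.1329] yaw 0.175 go [-0.0014  0.0002  0.0129] turn 0.002 gap 0.087 F [-0.5 -0.1  1. ] q7 0.24 t 2.7
```

>>> {"name": "play_rows", "arguments": {
  "rows": [
    [[0, 0, 0.05, 0], [0, 0, 0.08, 0], [0, 0, 0.09, 0], [0, 0, 0.094, 0], [0, 0, 0.097, 0], [0, 0, 0.097, 0]]
  ]
}}

```text
clock: 3.55
tcp_pos: [0.5543, 0.0031, 0.0363]
tcp_rot: [0.0, 0.643, 0.766, 0.001]
contact_force: [-0.4, 0.6, 0.3]
finger_gap: 0.0869
grip_force: 0.0
```

>>> {"name": "play_rows", "arguments": {
  "rows": [
    [[0, 0, 0, 0], [0, 0, 0, 0], [0, 0, 0, 0], [0, 0, 0, 0], [0, 0, 0, 0], [0, 0, 0, 0]]
  ],
  "fingers": 0.06,
  "newtons": 4
}}

```text
clock: 4.3
tcp_pos: [0.5557, 0.0033, 0.036]
tcp_rot: [0.001, 0.643, 0.766, 0.001]
contact_force: [7.3, -0.2, -6.3]
finger_gap: 0.0705
grip_force: 4.0
```

>>> {"name": "play_rows", "arguments": {
  "rows": [
    [[0, 0, 0, 0], [0, 0, 0, 0], [0, 0, 0, 0], [0, 0, -0.06, 0], [0, 0, -0.1, 0], [0, 0, -0.1, 0]]
  ],
  "fingers": 0.087
}}

```text
clock: 5.05
tcp_pos: [0.5557, 0.003, 0.1387]
tcp_rot: [0.001, 0.643, 0.765, 0.002]
contact_force: [0.7, -0.0, 0.1]
finger_gap: 0.0871
grip_force: 0.0
```

```bash
python3 -c "
from h import *
go(.445,-.328,.1,.128-np.pi/2)"
```

```text
at [0.5557 0.003  0.1387] yaw 0.1728 go [-0.307  -0.1662  0.0376] turn 1.6156 gap 0.0871 F [ 0.7 -0.   0.1] q7 0.24 t 5.05
```

>>> {"name": "play_rows", "arguments": {
  "rows": [
    [[-0.307, -0.166, 0.0, 1.616], [-0.307, -0.166, 0.0, 1.616], [-0.307, -0.166, 0.0, 1.616], [-0.307, -0.166, 0.0, 1.616], [-0.307, -0.166, 0.037, 1.616], [-0.307, -0.166, 0.037, 1.616], [-0.307, -0.166, 0.037, 1.616], [-0.307, -0.166, 0.037, 1.616], [-0.307, -0.166, 0.037, 1.616], [-0.307, -0.166, 0.037, 1.616], [-0.307, -0.166, 0.037, 1.616], [-0.307, -0.166, 0.037, 1.616], [-0.307, -0.166, 0.037, 1.616]]
  ]
}}

```text
clock: 6.68
tcp_pos: [0.4431, -0.328, 0.0986]
tcp_rot: [-0.0, 0.998, 0.064, 0.0]
contact_force: [-0.3, -0.4, -0.4]
finger_gap: 0.0868
grip_force: 0.0
```

```bash
python3 -c "
from h import *
go(.445,-.328,.0115,.128-np.pi/2)"
```

```text
at [ 0.4431 -0.328   0.0986] yaw -1.4423 go [0.0019 0.0002 0.0871] turn 0.0005 gap 0.0868 F [-0.3 -0.4 -0.4] q7 -0.51 t 6.675
```

>>> {"name": "play_rows", "arguments": {
  "rows": [
    [[0.002, 0, 0.05, 0], [0.002, 0, 0.075, 0], [0.002, 0, 0.084, 0], [0.002, 0, 0.087, 0], [0.002, 0, 0.087, 0], [0.002, 0, 0.087, 0]]
  ]
}}

```text
clock: 7.42
tcp_pos: [0.4456, -0.3281, 0.0124]
tcp_rot: [0.0, 0.998, 0.064, 0.001]
contact_force: [0.5, -0.7, 0.6]
finger_gap: 0.0869
grip_force: 0.0
```

>>> {"name": "play_rows", "arguments": {
  "rows": [
    [[0, 0, 0, 0], [0, 0, 0, 0], [0, 0, 0, 0], [0, 0, 0, 0], [0, 0, 0, 0], [0, 0, 0, 0], [0, 0, 0, 0], [0, 0, 0, 0]]
  ],
  "fingers": 0.03,
  "newtons": 20
}}

```text
clock: 8.43
tcp_pos: [0.445, -0.328, 0.0116]
tcp_rot: [0.0, 0.998, 0.064, 0.0]
contact_force: [0.1, -1.9, -0.4]
finger_gap: 0.0451
grip_force: 20.0
```

```bash
sed -e 's/0\.png/9.png/' -e 's/^I=.*/I={n:env.read_camera(n) for n in("top","scene")}/' m.py > m2.py; python3 -c "
from h import *
go(.445,-.328,.0115,.128-np.pi/2)
for n in ('top','scene'): cv2.imwrite('pics/%s2.png'%n,env.read_camera(n))
T=cv2.imread('pics/top2.png')[210:310,410:510];S=cv2.imread('pics/scene2.png')[140:240,160:260]
cv2.imwrite('pics/g2.png',cv2.resize(np.hstack([T,S]),(800,400)))
"
```

```text
at [ 0.445  -0.328   0.0116] yaw -1.4432 go [-0.      0.      0.0001] turn -0.0004 gap 0.0451 F [ 0.1 -1.9 -0.4] q7 -0.42 t 8.425
```

View pics/g2.png

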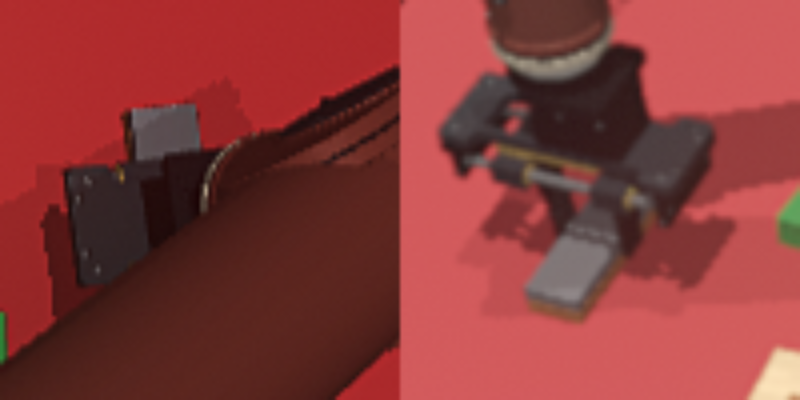

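The left crop (top camera) shows the gripper over the stone, with only the far end visible at about (451,243). In the right crop (scene camera), the stone is held at about (203,208) with both fingers on it.

```bash
python3 - <<'E'
from h import *
B=[box(-.075,.075,-.0225,.0225,0,.025)]
def win(n,f,roi,p):
    im=cv2.imread(f"pics/{n}{f}.png");h=cv2.cvtColor(im,cv2.COLOR_BGR2HSV).astype(int)
    m=((h[...,0]>4)&(h[...,0]<170))|(h[...,1]<(110 if n=="top" else 80))
    if n=="top": m|=h[...,2]<60
    l,t,r,b=roi;m=m[t:b,l:r].astype(float)
    f=lambda q:((render(n,B,(p[0]+q[0]*.01,p[1]+q[1]*.01,.1276),roi)-m)**2).sum()
    r=minimize(f,[0,0],method='Nelder-Mead',options=dict(initial_simplex=[[0,0],[.5,0],[0,.5]],xatol=1e-3,fatol=1e-3))
    return (np.array(p)+r.x*.01).round(4),round(r.fun,1),m.sum()
for f in(0,2):
    print(f,"top",win("top",f,(430,225,472,246),(.443,-.33)),"scene",win("scene",f,(180,204,230,225),(.445,-.328)))
E
```

```text
0 top (array([ 0.444 , -0.3291]), np.float64(6.6), np.float64(174.0)) scene (array([ 0.4419, -0.3333]), np.float64(16.7), np.float64(274.0))
2 top (array([ 0.4438, -0.3252]), np.float64(6.8), np.float64(172.0)) scene (array([ 0.441 , -0.3287]), np.float64(17.5), np.float64(283.0))
```

>>> {"name": "play_rows", "arguments": {
  "rows": [
    [[0, 0, -0.03, 0], [0, 0, -0.08, 0], [0, 0, -0.11, 0], [0, 0, -0.11, 0]]
  ]
}}

```text
clock: 9.02
tcp_pos: [0.4459, -0.3279, 0.123]
tcp_rot: [0.0, 0.998, 0.064, 0.001]
contact_force: [-0.2, 0.7, -3.9]
finger_gap: 0.0447
grip_force: 20.0
```

```bash
python3 -c "
from h import *
go(.556,.003,.09,.1735)"
```

```text
at [ 0.4459 -0.3279  0.123 ] yaw -1.4425 go [ 0.1514 -0.3141  0.0332] turn -1.616 gap 0.0447 F [-0.2  0.7 -3.9] q7 -0.53 t 9.025
```

>>> {"name": "play_rows", "arguments": {
  "rows": [
    [[0.03, -0.05, 0, -0.15], [0.06, -0.11, 0, -0.33], [0.08, -0.16, 0, -0.5], [0.1, -0.21, 0, -0.68], [0.12, -0.25, 0, -0.86], [0.135, -0.28, 0, -1.04], [0.145, -0.3, 0, -1.22], [0.151, -0.31, 0, -1.4], [0.151, -0.314, 0.01, -1.55], [0.151, -0.314, 0.025, -1.616], [0.151, -0.314, 0.033, -1.616], [0.151, -0.314, 0.033, -1.616], [0.151, -0.314, 0.033, -1.616]]
  ]
}}

```text
clock: 10.65
tcp_pos: [0.5549, 0.0028, 0.0887]
tcp_rot: [0.0, 0.644, 0.765, -0.0]
contact_force: [-0.3, 0.6, -4.1]
finger_gap: 0.0448
grip_force: 20.0
```

```bash
python3 -c "
from h import *
go(.556,.003,.075,.1735)
for n in ('top','scene'): cv2.imwrite('pics/%s3.png'%n,env.read_camera(n))
T=cv2.imread('pics/top3.png')[170:290,275:395];S=cv2.imread('pics/scene3.png')[190:310,225:345]
cv2.imwrite('pics/g3.png',cv2.resize(np.hstack([T,S]),(800,400)))
"
```

```text
at [0.5549 0.0028 0.0887] yaw 0.1719 go [0.     0.0011 0.0137] turn -0.0016 gap 0.0448 F [-0.3  0.6 -4.1] q7 0.3 t 10.65
```

View pics/g3.png

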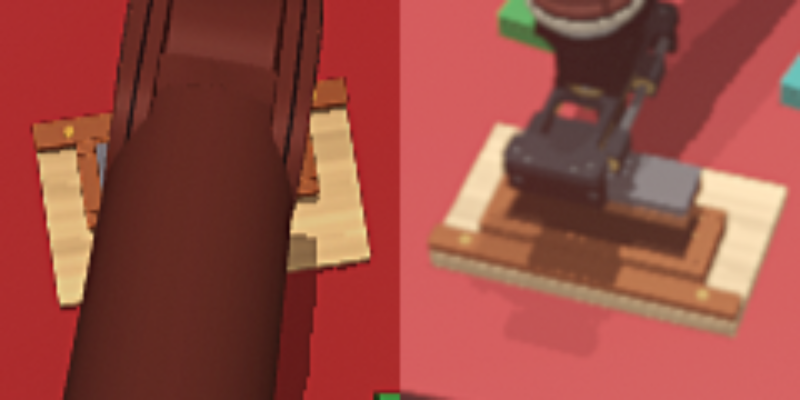

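Left crop (top camera): the arm covers most of the board, and a sliver of the stone's +y end shows near (305,220). Right crop (scene camera): the stone is held over the recess, with its +y end clear at about (313,248).

```bash
python3 - <<'E'
from h import *
BP={"top":(.5337,-.0044,.172),"scene":(.5377,.0006,.1745)}
def prof(n,f,xb,z,ys,ch):
    im=cv2.imread(f"pics/{n}{f}.png");h=cv2.cvtColor(im,cv2.COLOR_BGR2HSV)[...,ch].astype(np.float32)
    p=BP[n];c,s=np.cos(p[2]),np.sin(p[2])
    q=proj(n,[[p[0]+xb*c-y*s,p[1]+xb*s+y*c,z] for y in ys]).astype(np.float32)
    return cv2.remap(h,q[:,:1],q[:,1:],cv2.INTER_LINEAR).ravel()
def cross(n,f,xs,z,y0,y1,ch):
    ys=np.arange(y0,y1,.0005);v=np.mean([prof(n,f,x,z,ys,ch) for x in xs],0);mid=(v[:8].mean()+v[-8:].mean())/2
    k=np.nonzero(np.diff(np.sign(v-mid)))[0];return (ys[k]*1000).round(1),v[:8].mean().round(),v[-8:].mean().round()
for n in BP:
    print(n,"recess+",cross(n,0,np.linspace(.005,.03,6),.043,.066,.09,2),"recess-",cross(n,0,np.linspace(.005,.03,6),.043,-.087,-.063,2))
    print(n,"base+",cross(n,0,np.linspace(-.005,.04,6),.043,.085,.107,1),"base-",cross(n,0,np.linspace(-.005,.04,6),.043,-.105,-.083,1))
    print(n,"stone+",cross(n,3,np.linspace(.005,.03,6),.1021,.06,.09,1))
    print([prof(n,3,x,.1021,np.arange(.05,.092,.003),1).round().astype(int).tolist() for x in(0,.01,.02,.03)])
E
```

```text
top recess+ (array([80.5]), np.float32(84.0), np.float32(162.0)) recess- (array([-73.5]), np.float32(152.0), np.float32(80.0))
top base+ (array([98.5]), np.float32(173.0), np.float32(116.0)) base- (array([-91.5]), np.float32(118.0), np.float32(181.0))
top stone+ (array([70.5, 74. , 83. ]), np.float32(167.0), np.float32(174.0))
[[167, 166, 166, 169, 167, 166, 166, 167, 166, 169, 162, 170, 175, 174], [166, 164, 170, 166, 167, 168, 163, 169, 169, 173, 134, 139, 175, 172], [168, 168, 166, 168, 169, 163, 167, 171, 179, 132, 18, 184, 177, 174], [167, 165, 167, 168, 166, 168, 171, 174, 148, 22, 28, 149, 177, 171]]
scene recess+ (array([74.]), np.float32(112.0), np.float32(186.0)) recess- (array([-78.]), np.float32(185.0), np.float32(111.0))
scene base+ (array([97.]), np.float32(147.0), np.float32(70.0)) base- (array([-95.5]), np.float32(71.0), np.float32(149.0))
scene stone+ (array([76.5]), np.float32(18.0), np.float32(69.0))
[[16, 16, 19, 19, 16, 18, 21, 18, 22, 57, 66, 66, 66, 68], [19, 17, 18, 18, 17, 19, 19, 18, 20, 53, 90, 75, 65, 64], [18, 18, 19, 19, 19, 19, 19, 18, 19, 45, 96, 89, 71, 68], [20, 19, 19, 19, 19, 19, 19, 19, 21, 44, 95, 95, 81, 83]]
```

>>> {"name": "play_rows", "arguments": {
  "rows": [
    [[-0.003, 0.001, 0.01, 0], [-0.003, 0.001, 0.02, 0], [-0.003, 0.001, 0.026, 0], [-0.003, 0.001, 0.029, 0], [-0.003, 0.001, 0.031, 0], [-0.003, 0.001, 0.032, 0], [-0.003, 0.001, 0.032, 0]]
  ]
}}

```text
clock: 11.62
tcp_pos: [0.5564, 0.0002, 0.0567]
tcp_rot: [0.0, 0.643, 0.766, 0.0]
contact_force: [-0.1, -0.2, -3.0]
finger_gap: 0.0445
grip_force: 20.0
```

```bash
python3 -c "
from h import *
go(.5564,.0000,.0545,.1735)"
```

```text
at [5.564e-01 2.000e-04 5.670e-02] yaw 0.173 go [-0.0001 -0.      0.0022] turn -0.0005 gap 0.0445 F [-0.1 -0.2 -3. ] q7 0.34 t 11.625
```

>>> {"name": "play_rows", "arguments": {
  "rows": [
    [[0, 0, 0.001, 0], [0, 0, 0.0015, 0], [0, 0, 0.002, 0], [0, 0, 0.0025, 0], [0, 0, 0.003, 0], [0, 0, 0.003, 0]]
  ]
}}

```text
clock: 12.38
tcp_pos: [0.5563, 0.0001, 0.0535]
tcp_rot: [-0.0, 0.643, 0.766, -0.0]
contact_force: [0.7, -0.0, -3.6]
finger_gap: 0.0446
grip_force: 20.0
```

>>> {"name": "play_rows", "arguments": {
  "rows": [
    [[0, 0, 0.0005, 0], [0, 0, 0.001, 0], [0, 0, 0.0015, 0], [0, 0, 0.002, 0], [0, 0, 0.002, 0]]
  ]
}}

```text
clock: 13.0
tcp_pos: [0.5563, 0.0001, 0.0515]
tcp_rot: [-0.0, 0.643, 0.766, -0.0]
contact_force: [-0.0, -0.5, -2.7]
finger_gap: 0.0447
grip_force: 20.0
```

>>> {"name": "play_rows", "arguments": {
  "rows": [
    [[0, 0, 0.0005, 0], [0, 0, 0.001, 0], [0, 0, 0.0015, 0], [0, 0, 0.002, 0], [0, 0, 0.0025, 0], [0, 0, 0.0025, 0]]
  ]
}}

```text
clock: 13.75
tcp_pos: [0.5563, 0.0001, 0.049]
tcp_rot: [-0.0, 0.643, 0.766, -0.0]
contact_force: [-0.4, 0.8, -3.5]
finger_gap: 0.045
grip_force: 20.0
```

>>> {"name": "play_rows", "arguments": {
  "rows": [
    [[0, 0, 0.0005, 0], [0, 0, 0.001, 0], [0, 0, 0.0015, 0], [0, 0, 0.0015, 0]]
  ]
}}

```text
clock: 14.25
tcp_pos: [0.5563, 0.0001, 0.0476]
tcp_rot: [-0.0, 0.643, 0.766, 0.0]
contact_force: [-0.5, -0.5, -2.3]
finger_gap: 0.0449
grip_force: 20.0
```

>>> {"name": "play_rows", "arguments": {
  "rows": [
    [[0, 0, 0.0004, 0], [0, 0, 0.0004, 0]]
  ]
}}

```text
clock: 14.5
tcp_pos: [0.5563, 0.0001, 0.0475]
tcp_rot: [-0.0, 0.643, 0.766, 0.0]
contact_force: [-3.9, 0.0, 5.7]
finger_gap: 0.0445
grip_force: 20.0
```

>>> {"name": "play_rows", "arguments": {
  "rows": [
    [[0, 0, 0, 0], [0, 0, 0, 0], [0, 0, 0, 0], [0, 0, 0, 0], [0, 0, -0.03, 0], [0, 0, -0.08, 0], [0, 0, -0.12, 0], [0, 0, -0.12, 0]]
  ],
  "fingers": 0.087
}}

```text
clock: 15.5
tcp_pos: [0.5583, 0.0001, 0.1702]
tcp_rot: [0.002, 0.643, 0.765, 0.002]
contact_force: [0.5, 0.1, 0.2]
finger_gap: 0.0871
grip_force: 0.0
```

```bash
python3 -c "
from h import *
go(.435,.326,.1,2.645-np.pi/2)"
```

```text
at [5.583e-01 1.000e-04 1.702e-01] yaw 0.1728 go [ 0.3422 -0.0658  0.0701] turn -0.9014 gap 0.0871 F [0.5 0.1 0.2] q7 0.25 t 15.5
```

>>> {"name": "play_rows", "arguments": {
  "rows": [
    [[0.342, -0.066, 0.0, -0.901], [0.342, -0.066, 0.0, -0.901], [0.342, -0.066, 0.0, -0.901], [0.342, -0.066, 0.0, -0.901], [0.342, -0.066, 0.03, -0.901], [0.342, -0.066, 0.07, -0.901], [0.342, -0.066, 0.07, -0.901], [0.342, -0.066, 0.07, -0.901], [0.342, -0.066, 0.07, -0.901], [0.342, -0.066, 0.07, -0.901]]
  ]
}}

```text
clock: 16.75
tcp_pos: [0.4334, 0.3251, 0.0981]
tcp_rot: [0.0, 0.247, 0.969, 0.001]
contact_force: [-0.0, 0.7, 0.2]
finger_gap: 0.0871
grip_force: 0.0
```

```bash
cat > e.py <<'E'
from h import *
go(.435,.325,.011,2.645-np.pi/2)
for n in ('top','scene'): cv2.imwrite('pics/%s4.png'%n,env.read_camera(n))
T=cv2.imread('pics/top4.png')[175:295,275:395];S=cv2.imread('pics/scene4.png')[200:320,225:345]
cv2.imwrite('pics/g4.png',cv2.resize(np.hstack([T,S]),(800,400)))
B=[box(-.0225,.0225,-.075,.075,.036,.061)]
for n in("top","scene"):
    im=cv2.imread(f"pics/{n}4.png");h=cv2.cvtColor(im,cv2.COLOR_BGR2HSV)
    p={"top":(336,217),"scene":(287,252)}[n]
    print(n,h[p[1]-8:p[1]+9:4,p[0]].tolist())
    L=comp((h[...,1]<60)&(h[...,2]>70),p);v,u=np.nonzero(L);
    q=np.array([ray(n,(a,b),.061)[:2] for a,b in cv2.boxPoints(cv2.minAreaRect(np.c_[u,v].astype(np.float32)))])
    print(n,L.sum(),q.mean(0).round(4),[np.linalg.norm(q[i]-q[i-1]).round(4) for i in range(2)])
E
python3 e.py
```

```text
at [0.4334 0.3251 0.0981] yaw 1.0722 go [-0.0014  0.0005  0.0871] turn -0.002 gap 0.0871 F [-0.   0.7  0.2] q7 0.45 t 16.75
top [[10, 181, 176], [0, 25, 123], [178, 25, 123], [175, 27, 123], [178, 27, 125]]
top 925 [0.5515 0.0009] [np.float64(0.0444), np.float64(0.1487)]
scene [[16, 62, 210], [2, 25, 151], [4, 27, 151], [2, 25, 152], [9, 114, 145]]
scene 757 [0.5588 0.007 ] [np.float64(0.1511), np.float64(0.0488)]
```

View pics/g4.png

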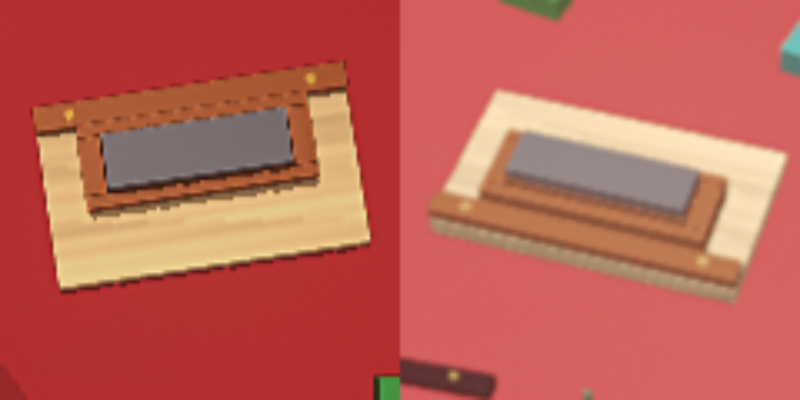

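Both crops show the stone lying flat in the recess: around (335,218) in the top view and (287,252) in the scene view. Next I grip the lid.

>>> {"name": "play_rows", "arguments": {
  "rows": [
    [[-0.001, 0, 0.05, 0], [-0.001, 0, 0.075, 0], [-0.001, 0, 0.083, 0], [-0.001, 0, 0.086, 0], [-0.001, 0, 0.086, 0], [-0.001, 0, 0.086, 0]]
  ]
}}

```text
clock: 17.6
tcp_pos: [0.4338, 0.3257, 0.0121]
tcp_rot: [0.0, 0.246, 0.969, 0.001]
contact_force: [0.2, -0.1, 0.0]
finger_gap: 0.0869
grip_force: 0.0
```

>>> {"name": "play_rows", "arguments": {
  "rows": [
    [[0, 0, 0, 0], [0, 0, 0, 0], [0, 0, 0, 0], [0, 0, 0, 0], [0, 0, 0, 0], [0, 0, 0, 0]]
  ],
  "fingers": 0.045,
  "newtons": 15
}}

```text
clock: 18.35
tcp_pos: [0.4333, 0.3252, 0.0112]
tcp_rot: [-0.0, 0.246, 0.969, -0.0]
contact_force: [-1.1, 0.0, 1.4]
finger_gap: 0.0617
grip_force: 15.0
```

>>> {"name": "play_rows", "arguments": {
  "rows": [
    [[0, 0, -0.03, 0], [0, 0, -0.08, 0], [0, 0, -0.12, 0], [0, 0, -0.12, 0]]
  ]
}}

```text
clock: 18.85
tcp_pos: [0.4348, 0.3263, 0.134]
tcp_rot: [0.001, 0.246, 0.969, 0.002]
contact_force: [0.0, 0.7, -2.4]
finger_gap: 0.0619
grip_force: 15.0
```

```bash
python3 -c "
from h import *
go(.556,.001,.13,.1735)"
```

```text
at [0.4348 0.3263 0.134 ] yaw 1.0738 go [-0.2617 -0.2282  0.0031] turn 0.9003 gap 0.0619 F [ 0.   0.7 -2.4] q7 0.44 t 18.85
```

>>> {"name": "play_rows", "arguments": {
  "rows": [
    [[-0.04, -0.035, 0, 0.13], [-0.08, -0.07, 0, 0.27], [-0.12, -0.105, 0, 0.42], [-0.16, -0.14, 0, 0.57], [-0.2, -0.175, 0, 0.72], [-0.235, -0.205, 0, 0.84], [-0.255, -0.22, 0, 0.9], [-0.262, -0.228, 0.01, 0.9], [-0.262, -0.228, 0.025, 0.9], [-0.262, -0.228, 0.034, 0.9], [-0.262, -0.228, 0.034, 0.9], [-0.262, -0.228, 0.034, 0.9]]
  ]
}}

```text
clock: 20.35
tcp_pos: [0.5551, 0.0005, 0.0973]
tcp_rot: [0.0, 0.643, 0.766, 0.0]
contact_force: [-0.3, -0.2, -1.8]
finger_gap: 0.0619
grip_force: 15.0
```

```bash
python3 - <<'E'
from h import *
go(.5563,.0001,.085,.1735)
for n in ('top','scene'): cv2.imwrite('pics/%s5.png'%n,env.read_camera(n))
T=cv2.imread('pics/top5.png')[165:285,275:395];S=cv2.imread('pics/scene5.png')[185:305,225:345]
cv2.imwrite('pics/g5.png',cv2.resize(np.hstack([T,S]),(800,400)))
E
```

```text
at [5.551e-01 5.000e-04 9.730e-02] yaw 0.1751 go [-0.0006  0.0012  0.0123] turn 0.0016 gap 0.0619 F [-0.3 -0.2 -1.8] q7 0.31 t 20.35
```

View pics/g5.png

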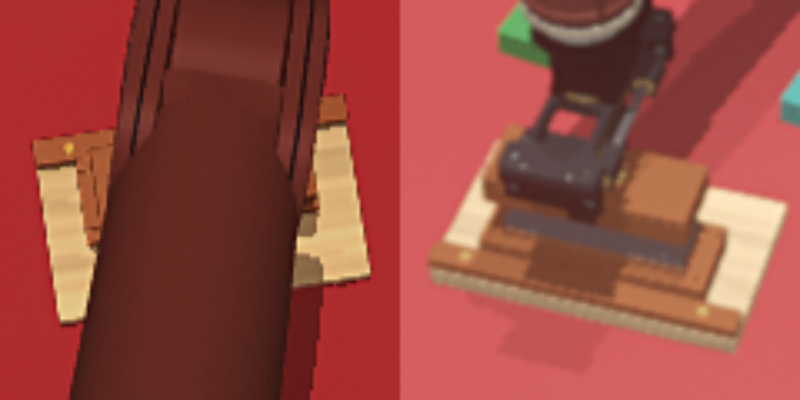

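Right crop (scene camera): the lid is held above the stone, and both of its ends are visible, at about (251,236) and (317,240). The top view is mostly blocked by the arm.

```bash
python3 - <<'E'
from h import *
BP={"top":(.5337,-.0044,.172),"scene":(.5377,.0006,.1745)}
def prof(n,f,xb,z,ys,ch):
    im=cv2.imread(f"pics/{n}{f}.png");h=cv2.cvtColor(im,cv2.COLOR_BGR2HSV)[...,ch].astype(np.float32)
    p=BP[n];c,s=np.cos(p[2]),np.sin(p[2])
    q=proj(n,[[p[0]+xb*c-y*s,p[1]+xb*s+y*c,z] for y in ys]).astype(np.float32)
    return cv2.remap(h,q[:,:1],q[:,1:],cv2.INTER_LINEAR).ravel().round().astype(int).tolist()
for n in BP:
  for e in(1,-1):
    ys=e*np.arange(.066,.082,.0015);print(n,"stone",e,[prof(n,4,x,.061,ys,1) for x in(.008,.018,.028)])
    ys=e*np.arange(.070,.100,.002)
    for x in(-.005,.005,.018,.03,.042): print(n,"lid",e,x,"S",prof(n,5,x,.1141,ys,1),"V",prof(n,5,x,.1141,ys,2))
E
```

```text
top stone 1 [[27, 29, 28, 28, 26, 25, 22, 17, 24, 133, 199], [25, 26, 25, 23, 24, 26, 22, 24, 79, 133, 165], [28, 28, 27, 26, 26, 24, 21, 16, 44, 159, 205]]
top lid 1 -0.005 S [167, 166, 166, 167, 167, 167, 178, 187, 173, 173, 173, 175, 175, 160, 121] V [81, 79, 76, 71, 65, 66, 108, 160, 175, 173, 172, 170, 169, 176, 217]
top lid 1 0.005 S [167, 168, 168, 163, 166, 173, 171, 188, 180, 171, 171, 173, 173, 150, 121] V [77, 74, 69, 60, 107, 167, 185, 126, 148, 172, 170, 168, 174, 163, 174]
top lid 1 0.018 S [165, 165, 169, 172, 173, 172, 171, 176, 176, 172, 174, 176, 179, 164, 104] V [69, 65, 80, 131, 179, 173, 176, 146, 140, 173, 170, 168, 174, 193, 230]
top lid 1 0.03 S [167, 171, 174, 173, 172, 172, 180, 183, 170, 170, 172, 174, 175, 171, 126] V [83, 123, 157, 173, 169, 171, 164, 158, 170, 171, 169, 170, 168, 162, 213]
top lid 1 0.042 S [172, 173, 172, 173, 172, 171, 176, 197, 178, 173, 175, 175, 174, 161, 146] V [149, 175, 170, 169, 170, 171, 162, 120, 161, 174, 170, 168, 178, 107, 79]
top stone -1 [[22, 24, 41, 92, 158, 175, 174, 175, 175, 176, 176], [20, 14, 39, 139, 192, 181, 175
[... 2262 characters left out ...]
 209, 212, 212, 212, 212]
scene lid -1 0.005 S [58, 63, 71, 79, 93, 114, 132, 139, 135, 128, 129, 136, 144, 145, 144] V [93, 97, 103, 109, 119, 137, 160, 182, 200, 209, 213, 213, 212, 212, 212]
scene lid -1 0.018 S [26, 33, 44, 56, 67, 104, 129, 136, 120, 109, 111, 131, 143, 147, 144] V [127, 119, 106, 96, 99, 126, 156, 184, 202, 213, 218, 214, 212, 212, 212]
scene lid -1 0.03 S [67, 67, 68, 75, 108, 135, 148, 137, 121, 112, 120, 134, 143, 146, 144] V [90, 89, 90, 94, 119, 148, 179, 193, 205, 215, 215, 213, 212, 213, 213]
scene lid -1 0.042 S [137, 142, 150, 153, 153, 152, 150, 138, 121, 105, 113, 128, 143, 146, 145] V [84, 96, 124, 151, 169, 173, 174, 182, 196, 213, 217, 216, 212, 212, 212]
```

>>> {"name": "play_rows", "arguments": {
  "rows": [
    [[0.0035, 0.001, 0.01, 0.002], [0.0035, 0.001, 0.016, 0.002], [0.0035, 0.001, 0.02, 0.002], [0.0035, 0.001, 0.022, 0.002], [0.0035, 0.001, 0.022, 0.002], [0.0035, 0.001, 0.022, 0.002]]
  ]
}}

```text
clock: 21.2
tcp_pos: [0.5555, 0.0034, 0.0753]
tcp_rot: [0.0, 0.644, 0.765, 0.0]
contact_force: [-0.5, -1.3, -2.6]
finger_gap: 0.0617
grip_force: 15.0
```

>>> {"name": "play_rows", "arguments": {
  "rows": [
    [[0, 0, 0.001, 0], [0, 0, 0.002, 0], [0, 0, 0.003, 0], [0, 0, 0.004, 0], [0, 0, 0.0045, 0], [0, 0, 0.0045, 0]]
  ]
}}

```text
clock: 21.95
tcp_pos: [0.5553, 0.0034, 0.0706]
tcp_rot: [0.0, 0.644, 0.765, -0.0]
contact_force: [-1.0, -0.4, -1.8]
finger_gap: 0.0619
grip_force: 15.0
```

>>> {"name": "play_rows", "arguments": {
  "rows": [
    [[0, 0, 0.001, 0], [0, 0, 0.002, 0], [0, 0, 0.003, 0], [0, 0, 0.004, 0], [0, 0, 0.005, 0], [0, 0, 0.005, 0]]
  ]
}}

```text
clock: 22.7
tcp_pos: [0.5553, 0.0035, 0.0656]
tcp_rot: [-0.0, 0.644, 0.765, -0.0]
contact_force: [0.6, 0.7, -0.9]
finger_gap: 0.0616
grip_force: 15.0
```

```bash
python3 -c "
from h import *
go(.5555,.0034,.0542,.1735)
for n in ('top','scene'): cv2.imwrite('pics/%s6.png'%n,env.read_camera(n))
T=cv2.imread('pics/top6.png')[165:285,275:395];S=cv2.imread('pics/scene6.png')[185:305,225:345]
cv2.imwrite('pics/g6.png',cv2.resize(np.hstack([T,S]),(800,400)))"
```

```text
at [0.5553 0.0035 0.0656] yaw 0.172 go [-0.0001  0.0002  0.0114] turn -0.0015 gap 0.0616 F [ 0.6  0.7 -0.9] q7 0.34 t 22.7
```

View pics/g6.png

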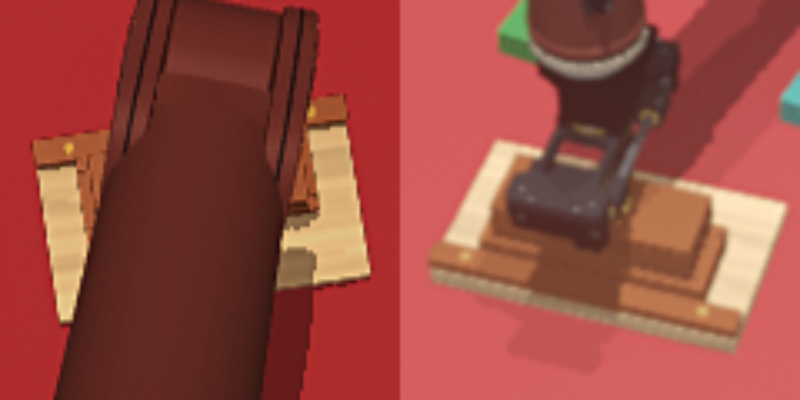

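The scene crop shows the lid partly lowered over the stone and level, with no contact force, so I carry on down.

>>> {"name": "play_rows", "arguments": {
  "rows": [
    [[0, 0, 0.001, 0], [0, 0, 0.002, 0], [0, 0, 0.003, 0], [0, 0, 0.004, 0], [0, 0, 0.005, 0], [0, 0, 0.006, 0], [0, 0, 0.006, 0]]
  ]
}}

```text
clock: 23.68
tcp_pos: [0.5553, 0.0034, 0.0596]
tcp_rot: [-0.0, 0.644, 0.765, -0.0]
contact_force: [0.5, -0.5, -1.9]
finger_gap: 0.0618
grip_force: 15.0
```

>>> {"name": "play_rows", "arguments": {
  "rows": [
    [[0, 0, 0.001, 0], [0, 0, 0.002, 0], [0, 0, 0.003, 0], [0, 0, 0.0035, 0], [0, 0, 0.004, 0], [0, 0, 0.0045, 0], [0, 0, 0.0045, 0]]
  ]
}}

```text
clock: 24.55
tcp_pos: [0.5553, 0.0035, 0.0551]
tcp_rot: [-0.0, 0.644, 0.765, -0.0]
contact_force: [0.1, 0.1, -1.0]
finger_gap: 0.0618
grip_force: 15.0
```

>>> {"name": "play_rows", "arguments": {
  "rows": [
    [[0, 0, 0.0004, 0], [0, 0, 0.0008, 0], [0, 0, 0.001, 0], [0, 0, 0.001, 0]]
  ]
}}

```text
clock: 25.05
tcp_pos: [0.5553, 0.0035, 0.0542]
tcp_rot: [-0.0, 0.644, 0.765, -0.0]
contact_force: [-1.6, 0.3, -0.2]
finger_gap: 0.0616
grip_force: 15.0
```

>>> {"name": "play_rows", "arguments": {
  "rows": [
    [[0, 0, 0, 0], [0, 0, 0, 0], [0, 0, 0, 0], [0, 0, 0, 0], [0, 0, -0.03, 0], [0, 0, -0.08, 0], [0, 0, -0.14, 0], [0, 0, -0.14, 0]]
  ],
  "fingers": 0.087
}}

```text
clock: 26.05
tcp_pos: [0.5579, 0.0033, 0.1987]
tcp_rot: [0.002, 0.644, 0.765, 0.003]
contact_force: [1.7, -0.0, -0.3]
finger_gap: 0.0871
grip_force: 0.0
```

>>> {"name": "play_rows", "arguments": {
  "rows": [
    [[0.3, -0.06, 0, 0], [0.3, -0.06, 0, 0], [0.3, -0.06, 0, 0], [0.3, -0.06, 0, 0], [0.3, -0.06, 0, 0], [0.3, -0.06, 0, 0], [0.3, -0.06, 0, 0]]
  ]
}}

```text
clock: 26.92
tcp_pos: [0.4449, 0.288, 0.1935]
tcp_rot: [0.0, 0.644, 0.765, -0.001]
contact_force: [-0.1, -0.4, -0.2]
finger_gap: 0.0872
grip_force: 0.0
```

```bash
python3 - <<'E'
from h import *
for n in ('top','scene'): cv2.imwrite('pics/%s7.png'%n,env.read_camera(n))
T=cv2.imread('pics/top7.png')[165:285,275:395];S=cv2.imread('pics/scene7.png')[185:305,225:345]
cv2.imwrite('pics/g7.png',cv2.resize(np.hstack([T,S]),(800,400)))
E
```

```text
(no output)
```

View pics/g7.png

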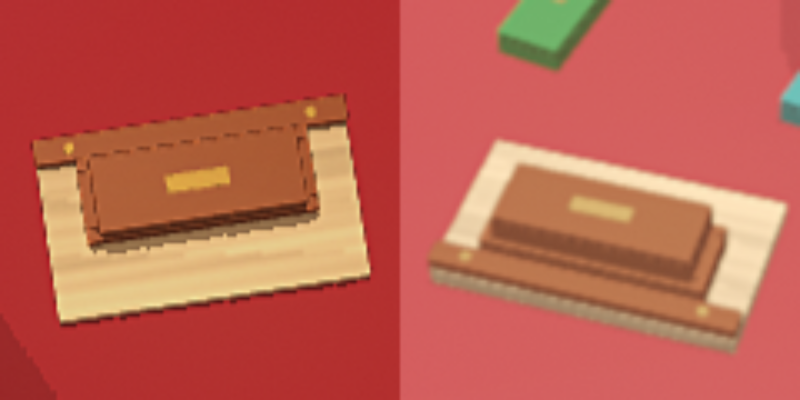

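Both crops show the lid flat and centred on the base, and the gripper is clear of it.

```bash
python3 -c "
from workcell import env
print(env.close_job())"
```

```text
the job is handed in; nothing more can be done
None
```

The stone is in the recess with the lid flat over it on the base, both released. The last pictures show them in place, and the job is handed in at about 27 s of the 72 s allowed; the hand-in gave no verdict.

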